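# Re-rack four sample bottles in reverse order

## Robot

A 7-joint arm with a two-finger parallel gripper is mounted at the origin on the work surface. World frame = base frame: x ahead of the robot, y to its left, z up, the work surface at z = 0. Lengths are in m, angles in rad, forces in N, time in s.
With the tool pointing down it reaches from about 0.4 to 0.75 m from the base axis. Payload 19.5 kg.
Tool frame: the origin (TCP) lies on the centre line of the jaws, within the pads' length; the fingertips stand robot.nose_length ahead of it and the grasp point (between the pads) lies 11 mm behind it (robot.nose_length is the distance from the TCP to the fingertips, in m); z points along the fingers, y is the line along which they close (so a half turn about z gives the same grasp; the last joint's range is limited). The gripper opens to 85 mm and grips with 20 to 120 N. Pads are 22 mm wide; open, the fingers measure 114 mm over their backs; the gripper's body (76 mm by 85 mm) begins 54 mm behind the grasp point. The pads swing forward as they close: fully open they stand 13 mm farther back than shut.
Start: joints at [1.193, 0.707, -0.028, 1.485, 0.022, 0.951, -0.075], TCP at [0.189, -0.543, 0.239] pointing down, gripper open.
Joint ranges: [-2.71, 2.71], [-0.32, 2.16], [-1.57, 1.52], [0, 2.45], [-1.46, 4.6], [0, 2.02], [-2.83, 2.83]. Speed limits (rad/s): [1.89, 1.89, 2.57, 2.57, 3.01, 3.01, 3.01].

## Interface

Orientations are given as a unit quaternion [x, y, z, w].
In Python, from plant import robot gives the robot as it stands. The module is installed in compiled form; this text tells all that it offers.
- The arm moves only by the shell command python3 -m jog 'ROWS' [FORCE]. ROWS is a JSON object whose one key "commands" holds a list of rows, each a list of 7 numbers: the shift along the tool's x, y, z in mm, then the turn, a rotation vector about the tool's x, y, z in rad, then the opening, from -1 (shut) to 1 (fully open). In form: {"commands": [[x, y, z, rx, ry, rz, gripper], ...]}. A call has exactly 10 rows; each row shifts and turns the commanded pose from where the row before left it, along the tool's axes as they then stand; what a row does not reach is not made up. A row lasts 1/10 s, in which the tool goes at most 50 mm and 8.59 degrees, less where a joint would pass 70% of its speed; a pose out of reach is approached as far as the arm can. A call is refused whole if a number of a shift passes 50 or a number of a turn 0.15, either way. A call with a gripper value outside its range is refused whole. The fingers move at their own pace and stop on an object; FORCE is the grip in N (left out, the last holds). Time passes only in rows, so rows that do not move let the fingers close, or fill a call up. It gives the time, the measured TCP pose, the force, the opening and the grip force at its end, in the units of the state.
- robot.sense(): the state, without advancing time (a new reading comes with each control period).
- robot.capture(name): name is "scene" or "top"; returns a dict with "frame" (480x640x3 uint8, blue, green, red), "depth" (480x640 float32, m along the optical axis (not along the pixel's ray), 0 where there is no reading), "K" (3x3 intrinsics, pixels), "R" (3x3) and "t" (3): a world point X has camera coordinates R X + t. Camera axes: x right, y down, z forward; pixel columns grow to the right and rows downward; lengths in m; the calibration is good to about 2 mm. A picture is of the moment at which its call begins.
- robot.close_job(): hands the job in; it is judged then, once.
The state is a dict: "time": time; "qpos": joint angles; "joint_vel": joint speeds; "tau": joint torques, N m; "position": TCP position; "ee_rot": TCP orientation; "contact_force": force on the tool from outside, world axes, zero at the start; "moment": the same for the moment, N m; "width": finger opening in m; "finger_force": force on a finger pad.
Only numpy, scipy, OpenCV 4.12 (cv2) and the standard library are available. Lean on these libraries where they do the work, as an engineer would, in place of code of your own. Each camera call takes 0.05 s, during which the arm holds its last target. There are 200 camera calls.

## Task

Move the four sample bottles from the blue rack into the white rack in reverse order, reckoned from the pink pull tab that each rack has at one end: the bottle nearest the blue rack's tab goes into the white pocket farthest from the white rack's tab, and so on, until the one farthest from the blue tab stands nearest the white tab. Stand every bottle upright on the floor of its own pocket, let go of it, and never tip a bottle over on the way.

Things in the scene. Friction and masses are not known exactly. Their poses are not given: they have to be found in the camera images.
- blue_rack: Fixed blue rack, 230 x 60 x 30 mm high: a row of four 50 x 50 mm pockets, centres at x = -84, -28, 28, 84 mm, y = 0; floor 6 mm thick, walls 5, partitions 6. Pink pull tab at its +x end, reaching x = 138 mm. A 22 mm wide, 30 mm high ledge along its -y side carries the coloured tags. Origin: centre of underside, on the bench; z up. Stands left or right, turned any way.
- white_rack: Fixed white rack, empty at the start: same as the blue one (230 x 60 x 30 mm, four 50 x 50 mm pockets, centres at x = -84, -28, 28, 84 mm, y = 0, floor 6 mm thick, pink pull tab at its +x end) but without ledge. Origin: centre of underside, on the bench; z up. Stands on the other side from the blue rack, turned any way.
- bottle_red: Loose closed milky plastic sample bottle with a red cap, standing in a pocket of the blue rack at the start. Round: body 36 mm in diameter up to 62 mm, shoulder to 71 mm, cap 28 mm in diameter, 86 mm high in all, about 60 g. Neighbours stand 56 mm apart. Origin: centre of its underside; z is its axis, up.
- bottle_yellow: Loose closed milky plastic sample bottle with a yellow cap, standing in a pocket of the blue rack at the start. Round: body 36 mm in diameter up to 62 mm, shoulder to 71 mm, cap 28 mm in diameter, 86 mm high in all, about 60 g. Neighbours stand 56 mm apart. Origin: centre of its underside; z is its axis, up.
- bottle_green: Loose closed milky plastic sample bottle with a green cap, standing in a pocket of the blue rack at the start. Round: body 36 mm in diameter up to 62 mm, shoulder to 71 mm, cap 28 mm in diameter, 86 mm high in all, about 60 g. Neighbours stand 56 mm apart. Origin: centre of its underside; z is its axis, up.
- bottle_black: Loose closed milky plastic sample bottle with a black cap, standing in a pocket of the blue rack at the start. Round: body 36 mm in diameter up to 62 mm, shoulder to 71 mm, cap 28 mm in diameter, 86 mm high in all, about 60 g. Neighbours stand 56 mm apart. Origin: centre of its underside; z is its axis, up.
- tag_red: Fixed flat red tag, 36 x 18 x 4 mm, on the ledge of the blue rack beside the pocket in which the red-capped bottle stands at the start (pocket centre 41 mm along the tag's +y axis). It stays there and so records the first order. Origin: centre of its underside, 30 mm above the bench; axes parallel to the blue rack's.
- tag_yellow: Fixed flat yellow tag, 36 x 18 x 4 mm, on the ledge of the blue rack beside the pocket in which the yellow-capped bottle stands at the start (pocket centre 41 mm along the tag's +y axis). It stays there and so records the first order. Origin: centre of its underside, 30 mm above the bench; axes parallel to the blue rack's.
- tag_green: Fixed flat green tag, 36 x 18 x 4 mm, on the ledge of the blue rack beside the pocket in which the green-capped bottle stands at the start (pocket centre 41 mm along the tag's +y axis). It stays there and so records the first order. Origin: centre of its underside, 30 mm above the bench; axes parallel to the blue rack's.
- tag_black: Fixed flat black tag, 36 x 18 x 4 mm, on the ledge of the blue rack beside the pocket in which the black-capped bottle stands at the start (pocket centre 41 mm along the tag's +y axis). It stays there and so records the first order. Origin: centre of its underside, 30 mm above the bench; axes parallel to the blue rack's.
Things that resemble listed ones, but are neither listed nor needed, are in the scene too. What is shaped like the bottle_black but purple is not meant.

How it is judged:
At the end, for the whole second after the job is handed in: Each bottle stands at rest, released, upright within 0.12 rad, in the white pocket whose x is minus that of its tag in the blue rack (each in its rack's frame), within 12 mm of the pocket's centre in x and y, its underside 2 to 10 mm above the rack's underside (((x of tag_red in the frame of blue_rack between -0.098 and -0.07 m and x of bottle_red in the frame of white_rack between 0.072 and 0.096 m) or (x of tag_red in the frame of blue_rack between -0.042 and -0.014 m and x of bottle_red in the frame of white_rack between 0.016 and 0.04 m) or (x of tag_red in the frame of blue_rack between 0.014 and 0.042 m and x of bottle_red in the frame of white_rack between -0.04 and -0.016 m) or (x of tag_red in the frame of blue_rack between 0.07 and 0.098 m and x of bottle_red in the frame of white_rack between -0.096 and -0.072 m)) and y of bottle_red in the frame of white_rack between -0.012 and 0.012 m and z of bottle_red in the frame of white_rack between 0.002 and 0.01 m and angle between each of bottle_red, bottle_yellow, bottle_green, bottle_black's own z axis and vertical below 0.12 rad and linear speed of each of bottle_red, bottle_yellow, bottle_green, bottle_black below 0.02 m/s and angular speed of each of bottle_red, bottle_yellow, bottle_green, bottle_black below 0.2 rad/s and ((x of tag_yellow in the frame of blue_rack between -0.098 and -0.07 m and x of bottle_yellow in the frame of white_rack between 0.072 and 0.096 m) or (x of tag_yellow in the frame of blue_rack between -0.042 and -0.014 m and x of bottle_yellow in the frame of white_rack between 0.016 and 0.04 m) or (x of tag_yellow in the frame of blue_rack between 0.014 and 0.042 m and x of bottle_yellow in the frame of white_rack between -0.04 and -0.016 m) or (x of tag_yellow in the frame of blue_rack between 0.07 and 0.098 m and x of bottle_yellow in the frame of white_rack between -0.096 and -0.072 m)) and y of bottle_yellow in the frame of white_rack between -0.012 and 0.012 m and z of bottle_yellow in the frame of white_rack between 0.002 and 0.01 m and ((x of tag_green in the frame of blue_rack between -0.098 and -0.07 m and x of bottle_green in the frame of white_rack between 0.072 and 0.096 m) or (x of tag_green in the frame of blue_rack between -0.042 and -0.014 m and x of bottle_green in the frame of white_rack between 0.016 and 0.04 m) or (x of tag_green in the frame of blue_rack between 0.014 and 0.042 m and x of bottle_green in the frame of white_rack between -0.04 and -0.016 m) or (x of tag_green in the frame of blue_rack between 0.07 and 0.098 m and x of bottle_green in the frame of white_rack between -0.096 and -0.072 m)) and y of bottle_green in the frame of white_rack between -0.012 and 0.012 m and z of bottle_green in the frame of white_rack between 0.002 and 0.01 m and ((x of tag_black in the frame of blue_rack between -0.098 and -0.07 m and x of bottle_black in the frame of white_rack between 0.072 and 0.096 m) or (x of tag_black in the frame of blue_rack between -0.042 and -0.014 m and x of bottle_black in the frame of white_rack between 0.016 and 0.04 m) or (x of tag_black in the frame of blue_rack between 0.014 and 0.042 m and x of bottle_black in the frame of white_rack between -0.04 and -0.016 m) or (x of tag_black in the frame of blue_rack between 0.07 and 0.098 m and x of bottle_black in the frame of white_rack between -0.096 and -0.072 m)) and y of bottle_black in the frame of white_rack between -0.012 and 0.012 m and z of bottle_black in the frame of white_rack between 0.002 and 0.01 m); the robot touches nothing.
It fails at once if the red-capped bottle is tipped over (more than 0.8 rad from upright) (angle between bottle_red's own z axis and vertical above 0.8 rad).
It fails at once if the yellow-capped bottle is tipped over (more than 0.8 rad from upright) (angle between bottle_yellow's own z axis and vertical above 0.8 rad).
It fails at once if the green-capped bottle is tipped over (more than 0.8 rad from upright) (angle between bottle_green's own z axis and vertical above 0.8 rad).
It fails at once if the black-capped bottle is tipped over (more than 0.8 rad from upright) (angle between bottle_black's own z axis and vertical above 0.8 rad).
It also fails if it takes over 118 s, if anything falls off the work surface, if the arm or the gripper's body presses on something with over 40 N, if the wrist force passes 120 N, or if a joint passes its speed limit or range.

## Working session

There is one attempt and no reset: what is moved stays moved. The work goes in short steps, Python scripts to look and compute and a shell command to move; the robot and the scene stay as the last step left them, time stands still between calls to the robot, and variables do not carry over. Pictures are saved under pics/ and viewed, at most 14 in all, crops included, and the job is handed in when it is done.

```bash
mkdir -p pics; python3 - <<'E'
from plant import robot
import cv2,numpy as np,pickle
for n in("scene","top"):
    c=robot.capture(n); cv2.imwrite(f"pics/{n}0.png",c["frame"]); pickle.dump(c,open(n+".pkl","wb"))
    print(n,c["K"].tolist(),c["R"].round(3).tolist(),c["t"])
print(robot.sense(),robot.nose_length)
E
```

```text
scene [[475.04268432499424, 0.0, 323.7282272747258], [0.0, 475.04268432499424, 244.59498019732558], [0.0, 0.0, 1.0]] [[-0.823, 0.568, -0.017], [0.442, 0.621, -0.647], [-0.357, -0.54, -0.762]] [ 0.42929883 -0.18561445  1.00229474]
top [[577.5547541066121, 0.0, 326.72731541520585], [0.0, 577.5547541066121, 241.87834029064166], [0.0, 0.0, 1.0]] [[-0.005, -1.0, -0.017], [-0.991, 0.007, -0.134], [0.134, 0.016, -0.991]] [-0.0152389   0.48339571  1.08647215]
{'time': 0.1, 'qpos': array([ 1.19332783,  0.70698114, -0.02762915,  1.4849174 ,  0.02200057,
        0.95091118, -0.07549687]), 'joint_vel': array([ 0.00183567, -0.00183672, -0.00103056, -0.00125045,  0.00046064,
       -0.0013444 ,  0.00086571]), 'tau': array([ 3.18795363e-03, -8.84281969e+01,  1.23716734e+00, -2.36452907e+01,
        1.70693285e-02,  5.07285702e-03,  3.78093341e-05]), 'position': array([ 0.18939588, -0.54268676,  0.23891655]), 'ee_rot': array([ 9.85939457e-01,  1.67102299e-01, -8.58569872e-05, -4.49244939e-04]), 'contact_force': array([-0.52243452,  0.05609554,  0.68167736]), 'moment': array([-0.02475318,  0.06094905,  0.00294719]), 'finger_force': 0.0, 'width': 0.0855001437114777} 0.008
```

View pics/top0.png

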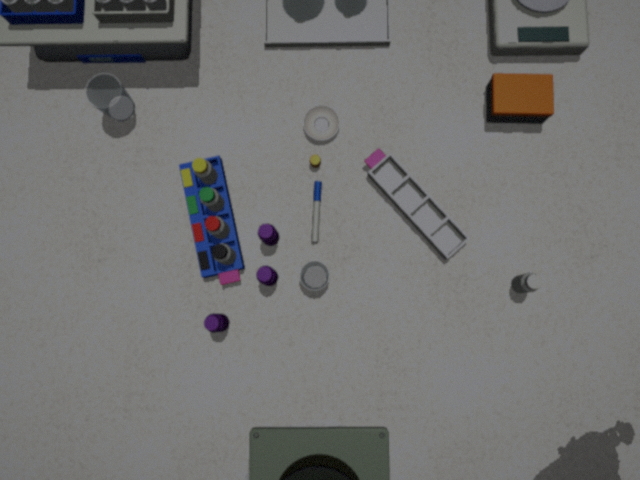

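View pics/scene0.png

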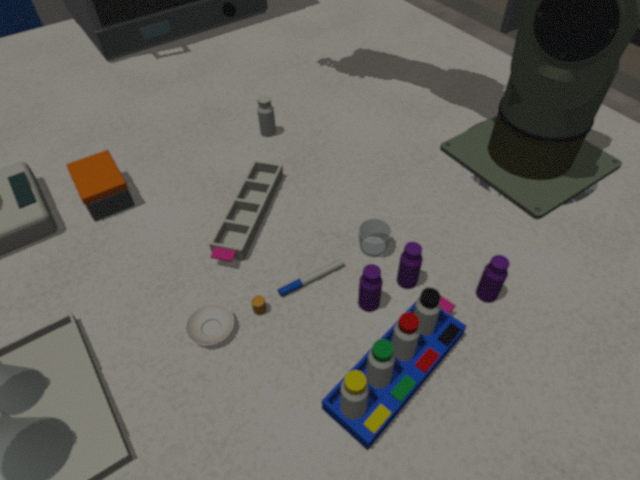

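The top view shows the blue rack with its tab at (229,278). From the tab the bottles are black (222,253), red (214,225), green (208,196) and yellow (200,167). The white rack's tab is at (375,158). The three purple bottles at (268,234), (266,275) and (216,323) stand outside the rack and are decoys, as are the loose yellow cap at (315,160) and the grey bottle at (525,283). Next I'll confirm this in one enlarged crop of each rack.

```bash
python3 - <<'E'
import cv2
f=cv2.imread("pics/top0.png")
a=cv2.resize(f[145:295,165:285],None,fx=4,fy=4,interpolation=cv2.INTER_CUBIC)
b=cv2.resize(f[140:270,355:475],None,fx=4.6,fy=4.6,interpolation=cv2.INTER_CUBIC)
cv2.imwrite("pics/blue.png",a);cv2.imwrite("pics/white.png",b)
E
```

```text
(no output)
```

View pics/blue.png

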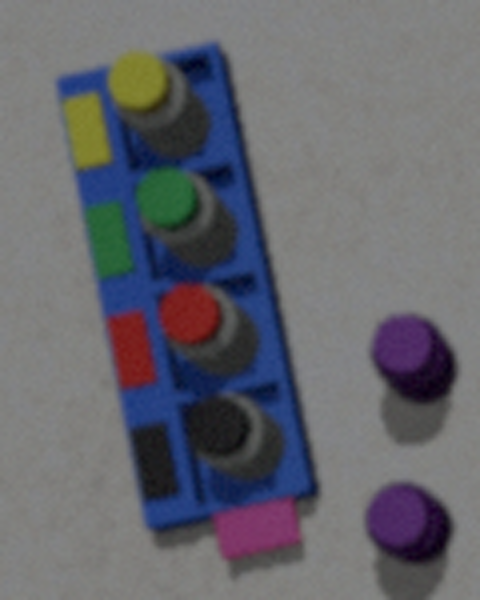

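View pics/white.png

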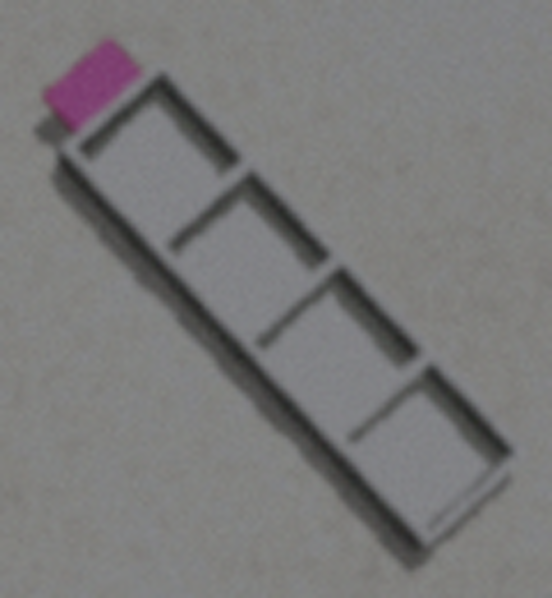

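The crops confirm the order from the blue tab: black, red, green, yellow, each beside its own tag. The white rack is empty and its tab is at the upper left. Now I'll fit the rack poses.

```bash
cat > h.py <<'E'
import numpy as np,pickle
from scipy.optimize import least_squares
def ray(c,u,v,z):
    d=c["R"].T@np.linalg.inv(c["K"])@[u,v,1]; o=-c["R"].T@c["t"]
    return (o+d*(z-o[2])/d[2])[:2]
def fit(P,W):
    P=np.array(P,float)/1000
    f=lambda q:(P@np.array([[np.cos(q[2]),np.sin(q[2])],[-np.sin(q[2]),np.cos(q[2])]])+q[:2]-W)
    best=min((least_squares(lambda q:f(q).ravel(),[*W.mean(0),a]) for a in(0,1.5,3,-1.5)),key=lambda r:r.cost)
    return best.x,f(best.x)*1000
E
python3 - <<'E'
from h import *
c=pickle.load(open("top.pkl","rb"))
b=lambda u,v,z:ray(c,165+(u+.5)/4-.5,145+(v+.5)/4-.5,z)
w=lambda u,v,z:ray(c,355+(u+.5)/4.6-.5,140+(v+.5)/4.6-.5,z)
Z=[.092]*4+[.034]*4+[.03]*4
px=[(139,81),(166,197),(190,314),(217,426),(88,131),(109,240),(132,349),(154,461),(315,493),(218,43),(58,78),(152,530)]
W=np.array([b(*p,z) for p,z in zip(px,Z)])
q,r=fit([(115,30),(-115,30),(-115,-52),(115,-52),(-84,-41),(-28,-41),(28,-41),(84,-41)],np.r_[W[8:],W[4:8]])
print("blue",q,r.round(1).tolist());print("caps YGRB",W[:4].round(4).tolist())
R=lambda a:np.array([[np.cos(a),-np.sin(a)],[np.sin(a),np.cos(a)]])
for x in(-84,-28,28,84):print(x,q[:2]+R(q[2])@[x/1000,0])
px=[(160,73),(60,150),(515,462),(423,545),(243,172),(335,268),(425,365)]
W=np.array([w(*p,.03) for p in px])
q,r=fit([(115,-30),(115,30),(-115,-30),(-115,30),(56,-25),(0,-25),(-56,-25)],W)
print("white",q,r.round(1).tolist())
for x in(-84,-28,28,84):print(x,q[:2]+R(q[2])@[x/1000,0])
for n,p in dict(p1=(407,341),p2=(400,515)).items():print(n,b(*p,.086))
from plant import robot
# depth check
D=c["depth"]
for u,v in((200,165),(222,251),(407,196),(400,400)):print(u,v,D[v,u], (c["R"].T@(np.linalg.inv(c["K"])@[u,v,1]*D[v,u]-c["t"])))
E
```

```text
blue [0.54045975 0.19839922 3.36512614] [[0.9, 0.5], [0.6, -0.0], [-0.5, 0.6], [0.1, 1.7], [-0.2, -0.3], [-0.0, -0.9], [-0.5, -0.6], [-0.3, -1.0]]
caps YGRB [[0.6226, 0.2185], [0.567, 0.2046], [0.5118, 0.1922], [0.4596, 0.1787]]
-84 [0.62236985 0.21702005]
-28 [0.56776312 0.20460617]
28 [0.51315638 0.19219228]
84 [0.45854965 0.17977839]
white [ 0.55283874 -0.19567999  0.71237302] [[4.4, -0.1], [-1.2, 1.9], [0.3, -4.8], [-4.1, 0.9], [0.4, -0.3], [0.2, 1.1], [-0.0, 1.2]]
-84 [ 0.48926646 -0.25058504]
-28 [ 0.53164798 -0.21398167]
28 [ 0.5740295  -0.17737831]
84 [ 0.61641103 -0.14077494]
p1 [0.49931538 0.09244855]
p2 [0.41864665 0.09496035]
200 165 1.080155 [0.6218677  0.21694536 0.09373092]
222 251 1.0612067 [0.46000269 0.17326945 0.09032142]
407 196 1.1542473 [ 0.57804772 -0.17885526  0.00667738]
400 400 1.105569 [ 0.18082337 -0.15652145  0.00259348]
```

```bash
python3 - <<'E'
from h import *
import cv2
R=lambda a:np.array([[np.cos(a),-np.sin(a)],[np.sin(a),np.cos(a)]])
for n in("top","scene"):
    c=pickle.load(open(n+".pkl","rb"));D=c["depth"];v,u=np.nonzero(D>0)
    X=(np.linalg.inv(c["K"])@np.stack([u,v,np.ones_like(u)])*D[v,u]).T-c["t"];X=X@c["R"]
    q0=np.array([.5528,-.1957]);m=(np.linalg.norm(X[:,:2]-q0,axis=1)<.16)
    X=X[m];m=(X[:,2]>.022)&(X[:,2]<.04);P=X[m]
    L=(P[:,:2]-q0)@R(.7124);k=(abs(L[:,0])<.125)&(abs(L[:,1])<.045);P=P[k]
    rc=cv2.minAreaRect((P[:,:2]*1000).astype(np.float32));L=L[k]*1000
    print(n,len(P),rc,"bench",np.median(X[:,2]), np.percentile(L,[1,3,50,97,99],axis=0).round(1).tolist())
    h,e=np.histogram(L[:,1],bins=np.arange(-45,46,3));print(h)
    k2=abs(L[:,1])<20;h,e=np.histogram(L[k2,0],bins=np.arange(-126,127,3));print(h)
    for s in(-27,27):
        g=abs(L[:,1]-s)<7; print(np.polyfit(L[g,0],L[g,1],1),g.sum())
E
```

```text
top 1296 ((559.7620239257812, -194.57452392578125), (238.1276397705078, 61.85147476196289), 41.322933197021484) bench 0.0010677236352438274 [[-112.1, -34.3], [-110.6, -33.4], [4.4, -3.5], [121.1, 26.6], [123.8, 27.0]]
[  0   0   0  56 173 199  23  25  31  28  31  27  31  28  32  31  30  32
  29  29  24  38 160 226  13   0   0   0   0   0]
[ 0  0  0  0 21 33  3  0  0  0  0  0  0  0  0  0  0  0  0  0  0  0  0 31
 33  1  0  0  0  0  0  0  0  0  0  0  0  0  0  0  0 13 34 19  0  0  0  0
  0  0  0  0  0  0  0  0  0  0  0  0 29 30 12  0  0  0  0  0  0  0  0  0
  0  0  0  0  0  0  0 33 30 26 26 19]
[ 5.79310858e-03 -2.95734799e+01] 469
[5.80103341e-03 2.42405615e+01] 418
scene 1544 ((559.0667114257812, -195.7202606201172), (240.60069274902344, 62.7840690612793), 41.11281204223633) bench 0.001074275844966068 [[-111.4, -34.0], [-109.2, -33.2], [11.5, -3.8], [120.5, 26.3], [123.7, 26.7]]
[  0   0   0  55 159 222  40  44  42  48  39  48  42  38  47  47  44  48
  40  49  38  45 137 265   7   0   0   0   0   0]
[ 0  0  0  1 12 33 41  1  0  0  0  0  0  0  0  0  0  1  0  0  0  0  3 17
 46 41  2  0  0  0  0  0  0  0  0  0  0  0  0  0  0 10 25 64 14  0  0  0
  0  0  0  0  0  0  0  0  0  0  0  1 11 33 69  2  0  0  0  0  0  0  0  0
  0  0  0  0  0  0  0 20 40 47 28 22]
[ 2.26043009e-03 -2.89935389e+01] 519
[3.85992545e-03 2.43568449e+01] 425
```

```bash
cat > go.py <<'E'
import sys,numpy as np
from scipy.spatial.transform import Rotation as Ro
from plant import robot
T=dict(bB=(.4590,.1795),bR=(.5128,.1921),bG=(.5675,.2046),bY=(.6225,.2175),wB=(.4929,-.2513),wR=(.5351,-.2145),wG=(.5773,-.1777),wY=(.6195,-.1409))
s=robot.sense();r=Ro.from_quat(s["ee_rot"]);M=r.as_matrix()
print("t",s["time"],"pos",s["position"].round(4),"phi",np.arctan2(M[1,0],M[0,0]).round(4),"down",M[:,2].round(4),"w",round(s["width"],4),"ff",s["finger_force"],"F",s["contact_force"].round(1))
Mn=Ro.from_euler("ZX",[.47,np.pi]).as_matrix()
print("rotvec to nominal",(Ro.from_matrix(M.T@Mn)).as_rotvec().round(4))
for k in sys.argv[1:]:
    n,z=k.split(":");print(k,"tool mm",(1000*M.T@(np.r_[T[n],float(z)]-s["position"])).round(1))
E
python3 -m jog '{"commands":[[0,0,0,0,0,-0.134,0.4],[43,-16,0,0,0,0,0.4],[43,-16,0,0,0,0,0.4],[43,-16,0,0,0,0,0.4],[43,-16,0,0,0,0,0.4],[43,-16,0,0,0,0,0.4],[43,-16,0,0,0,0,0.4],[43,-16,0,0,0,0,0.4],[43,-16,0,0,0,0,0.4],[43,-16,0,0,0,0,0.4]]}' 40; python3 go.py bB:.17
```

```text
time: 1.1
position: [0.4703, -0.2377, 0.2392]
ee_rot: [0.973, 0.233, -0.0, -0.0]
contact_force: [1.3, -0.6, 0.0]
width: 0.06
finger_force: 0.0
t 1.1 pos [ 0.4703 -0.2377  0.2392] phi 0.4697 down [-3.e-04  2.e-04 -1.e+00] w 0.06 ff 0.0 F [ 1.3 -0.6  0. ]
rotvec to nominal [-0.0003  0.0002 -0.0003]
bB:.17 tool mm [ 178.7 -377.1   69.3]
```

```bash
python3 -m jog '{"commands":[[18,-38,6,0,0,0,0.4],[18,-38,6,0,0,0,0.4],[18,-38,6,0,0,0,0.4],[18,-38,6,0,0,0,0.4],[18,-38,6,0,0,0,0.4],[18,-38,6,0,0,0,0.4],[18,-38,6,0,0,0,0.4],[18,-38,6,0,0,0,0.4],[17,-37,6,0,0,0,0.4],[0,0,6,0,0,0,0.4]]}' >/dev/null; python3 go.py bB:.17
```

```text
t 2.1 pos [0.4577 0.1429 0.1787] phi 0.4767 down [-6.0e-04  2.1e-03 -1.0e+00] w 0.0601 ff 0.0 F [ 1.4 -1.6  0.4]
rotvec to nominal [-0.0022 -0.0005  0.0067]
bB:.17 tool mm [ 17.9 -31.9   8.8]
```

```bash
python3 -m jog '{"commands":[[9,-16,4,0,0,0,0.4],[9,-16,4,0,0,0,0.4],[0,0,0,0,0,0,0.4],[0,0,0,0,0,0,0.4],[0,0,0,0,0,0,0.4],[0,0,0,0,0,0,0.4],[0,0,0,0,0,0,0.4],[0,0,0,0,0,0,0.4],[0,0,0,0,0,0,0.4],[0,0,0,0,0,0,0.4]]}' >/dev/null; python3 go.py bB:.052
```

```text
t 3.1 pos [0.4601 0.1743 0.1713] phi 0.4698 down [-0.e+00  1.e-04 -1.e+00] w 0.0602 ff 0.0 F [-0.6  0.4 -0.9]
rotvec to nominal [-0.0001 -0.     -0.0002]
bB:.052 tool mm [  1.3  -5.1 119.3]
```

```bash
python3 -m jog '{"commands":[[1,-5,0,0,0,0,0.4],[0,0,24,0,0,0,0.4],[0,0,24,0,0,0,0.4],[0,0,24,0,0,0,0.4],[0,0,24,0,0,0,0.4],[0,0,23,0,0,0,0.4],[0,0,0,0,0,0,0.4],[0,0,0,0,0,0,-0.5],[0,0,0,0,0,0,-0.5],[0,0,0,0,0,0,-0.5]]}' 40 >/dev/null; python3 go.py bB:.052; python3 - <<'E'
from plant import robot
import cv2
f=robot.capture("scene")["frame"];cv2.imwrite("pics/g1.png",cv2.resize(f[180:460,280:600],None,fx=2,fy=2))
E
```

```text
t 4.1 pos [0.4592 0.1795 0.0536] phi 0.4698 down [ 1.5e-03  7.0e-04 -1.0e+00] w 0.0344 ff 40.167800998315215 F [-0.9 -1.3  7.9]
rotvec to nominal [ 0.     -0.0016 -0.0002]
bB:.052 tool mm [-0.2 -0.   1.6]
```

View pics/g1.png

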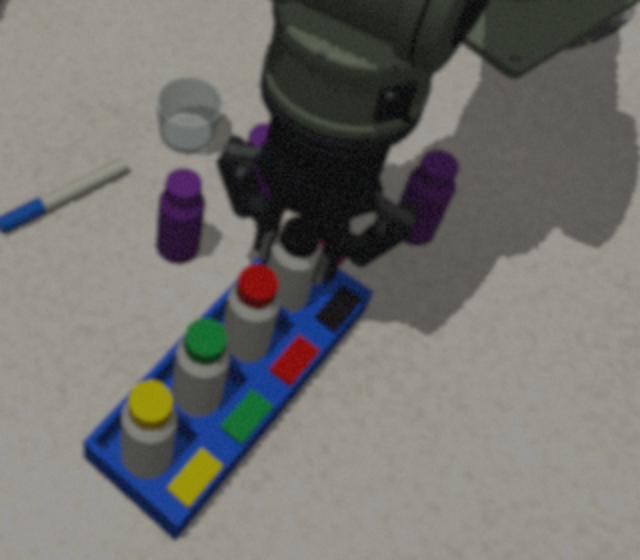

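The gripper has hold of the black-capped bottle at about (300,240) in the crop, and its neighbours are undisturbed. Lifting.

```bash
python3 -m jog '{"commands":[[0,0,-10,0,0,0,-0.5],[0,0,-15,0,0,0,-0.5],[0,0,-20,0,0,0,-0.5],[0,0,-25,0,0,0,-0.5],[0,0,-25,0,0,0,-0.5],[0,0,-20,0,0,0,-0.5],[0,0,-5,0,0,0,-0.5],[0,0,0,0,0,0,-0.5],[0,0,0,0,0,0,-0.5],[0,0,0,0,0,0,-0.5]]}' >/dev/null; python3 go.py wB:.17; python3 - <<'E'
from plant import robot
import cv2
f=robot.capture("scene")["frame"];cv2.imwrite("pics/g2.png",cv2.resize(f[120:400,300:620],None,fx=2,fy=2))
E
```

```text
t 5.15 pos [0.4584 0.1791 0.1716] phi 0.4698 down [-1.2e-03 -4.0e-04 -1.0e+00] w 0.0346 ff 40.3245594073087 F [ 0.2  0.  -0.6]
rotvec to nominal [-0.0002  0.0013 -0.0002]
wB:.17 tool mm [-164.1  399.4    1.8]
```

View pics/g2.png

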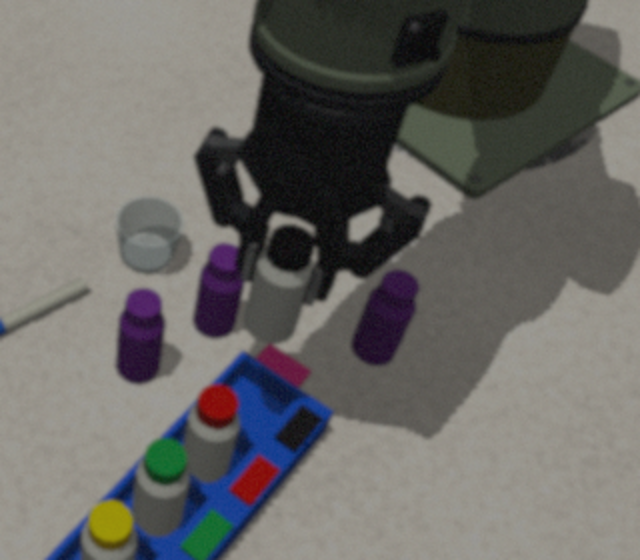

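Black is lifted, upright, at about (280,290) in the crop. Carrying it over.

```bash
python3 -m jog '{"commands":[[-6,15,0,0,0,0,-0.5],[-12,30,0,0,0,0,-0.5],[-16,39,0,0,0,0,-0.5],[-16,39,0,0,0,0,-0.5],[-16,39,0,0,0,0,-0.5],[-16,39,0,0,0,0,-0.5],[-16,39,0,0,0,0,-0.5],[-16,39,0,0,0,0,-0.5],[-16,39,0,0,0,0,-0.5],[-16,39,0,0,0,0,-0.5]]}' >/dev/null; python3 go.py wB:.17;
python3 -m jog '{"commands":[[-12,30,0,0,0,0,-0.5],[-6,12,0,0,0,0,-0.5],[0,0,0,0,0,0,-0.5],[0,0,0,0,0,0,-0.5],[0,0,0,0,0,0,-0.5],[0,0,0,0,0,0,-0.5],[0,0,0,0,0,0,-0.5],[0,0,0,0,0,0,-0.5],[0,0,0,0,0,0,-0.5],[0,0,0,0,0,0,-0.5]]}' >/dev/null; python3 go.py wB:.054
```

```text
t 6.2 pos [ 0.4898 -0.2069  0.1718] phi 0.4695 down [-8.e-04  5.e-04 -1.e+00] w 0.0343 ff 40.32276556827128 F [ 0.8 -0.  -0.3]
rotvec to nominal [-0.0008  0.0005 -0.0005]
wB:.17 tool mm [-17.3  41.    1.8]
t 7.2 pos [ 0.4931 -0.2507  0.1723] phi 0.4698 down [-0.e+00  1.e-04 -1.e+00] w 0.035 ff 40.32421748153865 F [-0.3  0.8 -0.9]
rotvec to nominal [-0.0001 -0.     -0.0002]
wB:.054 tool mm [ -0.5   0.4 118.3]
```

```bash
python3 -m jog '{"commands":[[0,0,15,0,0,0,-0.5],[0,0,25,0,0,0,-0.5],[0,0,25,0,0,0,-0.5],[0,0,15,0,0,0,-0.5],[0,0,10,0,0,0,-0.5],[0,0,10,0,0,0,-0.5],[0,0,8,0,0,0,-0.5],[0,0,5,0,0,0,-0.5],[0,0,0,0,0,0,-0.5],[0,0,0,0,0,0,-0.5]]}' >/dev/null; python3 go.py wB:.054;  python3 - <<'E'
from plant import robot
import cv2
f=robot.capture("scene")["frame"];cv2.imwrite("pics/g3.png",cv2.resize(f[60:280,150:410],None,fx=2.5,fy=2.5))
E
```

```text
t 8.2 pos [ 0.4933 -0.2508  0.0596] phi 0.4697 down [ 4.e-04 -1.e-04 -1.e+00] w 0.0347 ff 40.32099846750498 F [-0.5 -0.2 -1.1]
rotvec to nominal [ 0.0002 -0.0003 -0.0003]
wB:.054 tool mm [-0.6  0.3  5.6]
```

View pics/g3.png

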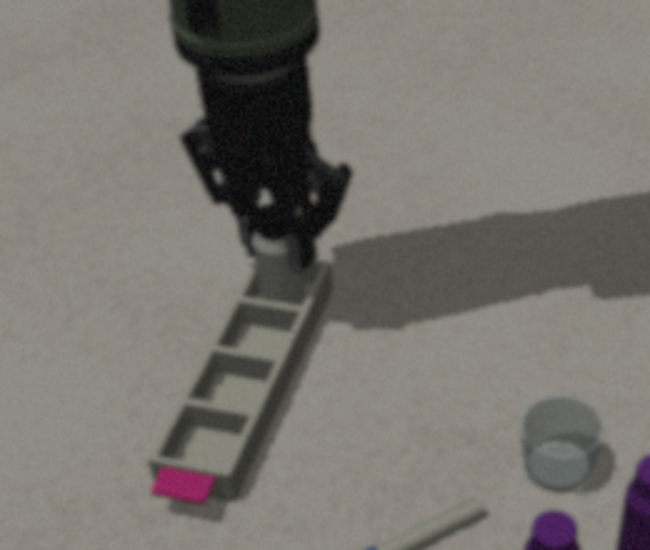

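The black bottle is inside the far white pocket at about (283,270) in the crop, with no contact force. I'll lower the last 5 mm and release.

```bash
python3 -m jog '{"commands":[[0,0,3,0,0,0,-0.5],[0,0,2,0,0,0,-0.5],[0,0,0,0,0,0,-0.5],[0,0,0,0,0,0,-0.1],[0,0,0,0,0,0,0.1],[0,0,0,0,0,0,0.3],[0,0,0,0,0,0,0.4],[0,0,0,0,0,0,0.4],[0,0,-20,0,0,0,0.4],[0,0,-40,0,0,0,0.4]]}' >/dev/null; python3 go.py bR:.17
```

```text
t 9.25 pos [ 0.4921 -0.2502  0.1132] phi 0.4699 down [-0.0037  0.0018 -1.    ] w 0.06 ff 0.0 F [1.3 0.6 0.6]
rotvec to nominal [-0.0033  0.0025 -0.0001]
bR:.17 tool mm [ 218.6 -385.2  -56.1]
```

```bash
python3 -m jog '{"commands":[[0,0,-30,0,0,0,0.4],[0,0,-25,0,0,0,0.4],[11,-19,0,0,0,0,0.4],[21,-37,0,0,0,0,0.4],[21,-37,0,0,0,0,0.4],[21,-37,0,0,0,0,0.4],[21,-37,0,0,0,0,0.4],[21,-37,0,0,0,0,0.4],[21,-37,0,0,0,0,0.4],[21,-37,0,0,0,0,0.4]]}' >/dev/null; 
python3 -m jog '{"commands":[[21,-37,0,0,0,0,0.4],[21,-37,0,0,0,0,0.4],[11,-19,0,0,0,0,0.4],[0,0,0,0,0,0,0.4],[0,0,0,0,0,0,0.4],[0,0,0,0,0,0,0.4],[0,0,0,0,0,0,0.4],[0,0,0,0,0,0,0.4],[0,0,0,0,0,0,0.4],[0,0,0,0,0,0,0.4]]}' >/dev/null; python3 go.py bR:.05;python3 - <<'E'
from plant import robot
import cv2
f=robot.capture("top")["frame"];cv2.imwrite("pics/t1.png",cv2.resize(f[140:300,160:480],None,fx=2.5,fy=2.5))
E
```

```text
t 11.25 pos [0.5134 0.1754 0.1694] phi 0.4695 down [ 0.e+00  1.e-04 -1.e+00] w 0.0601 ff 0.0 F [-0.2 -0.4 -0.2]
rotvec to nominal [-0.0001 -0.0001 -0.0005]
bR:.05 tool mm [  7.  -15.2 119.4]
```

View pics/t1.png

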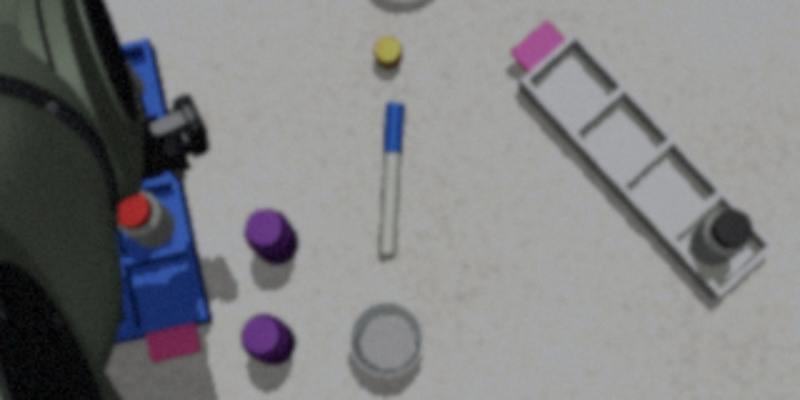

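The black bottle stands in the pocket farthest from the white tab, at (732,230) in the crop, and red is still in place at (138,211). Now picking up red.

```bash
python3 -m jog '{"commands":[[7,-15,0,0,0,0,0.4],[0,0,10,0,0,0,0.4],[0,0,24,0,0,0,0.4],[0,0,24,0,0,0,0.4],[0,0,24,0,0,0,0.4],[0,0,20,0,0,0,0.4],[0,0,15,0,0,0,0.4],[0,0,0,0,0,0,0.4],[0,0,0,0,0,0,-0.5],[0,0,0,0,0,0,-0.5]]}' 40 >/dev/null; python3 go.py bR:.05
python3 -m jog '{"commands":[[0,0,0,0,0,0,-0.5],[0,0,-10,0,0,0,-0.5],[0,0,-20,0,0,0,-0.5],[0,0,-25,0,0,0,-0.5],[0,0,-25,0,0,0,-0.5],[0,0,-25,0,0,0,-0.5],[0,0,-15,0,0,0,-0.5],[0,0,0,0,0,0,-0.5],[0,0,0,0,0,0,-0.5],[0,0,0,0,0,0,-0.5]]}' >/dev/null; python3 go.py wR:.17
```

```text
t 12.3 pos [0.5131 0.1921 0.0531] phi 0.4697 down [ 1.e-03  5.e-04 -1.e+00] w 0.0343 ff 39.47207591612823 F [ 0.1 -1.1  1.9]
rotvec to nominal [ 0.     -0.0011 -0.0003]
bR:.05 tool mm [-0.3 -0.1  3.1]
t 13.3 pos [0.5124 0.192  0.1718] phi 0.4699 down [-1.e-03 -3.e-04 -1.e+00] w 0.0352 ff 40.0816535402555 F [ 0.2 -1.1 -0.3]
rotvec to nominal [-0.0002  0.001  -0.0001]
wR:.17 tool mm [-163.9  372.7    1.9]
```

```bash
python3 -m jog '{"commands":[[-6,14,0,0,0,0,-0.5],[-12,27,0,0,0,0,-0.5],[-17,38,0,0,0,0,-0.5],[-17,38,0,0,0,0,-0.5],[-17,38,0,0,0,0,-0.5],[-17,38,0,0,0,0,-0.5],[-17,38,0,0,0,0,-0.5],[-17,38,0,0,0,0,-0.5],[-17,38,0,0,0,0,-0.5],[-12,28,0,0,0,0,-0.5]]}' >/dev/null; python3 -m jog '{"commands":[[-9,22,0,0,0,0,-0.5],[-6,15,0,0,0,0,-0.5],[0,0,0,0,0,0,-0.5],[0,0,0,0,0,0,-0.5],[0,0,0,0,0,0,-0.5],[0,0,0,0,0,0,-0.5],[0,0,0,0,0,0,-0.5],[0,0,0,0,0,0,-0.5],[0,0,0,0,0,0,-0.5],[0,0,0,0,0,0,-0.5]]}' >/dev/null; python3 go.py wR:.054
```

```text
t 15.3 pos [ 0.5349 -0.2138  0.1723] phi 0.4698 down [-1.e-04  1.e-04 -1.e+00] w 0.0348 ff 40.09101167321205 F [-0.7  0.5 -0.9]
rotvec to nominal [-0.0002  0.     -0.0002]
wR:.054 tool mm [ -0.2   0.8 118.3]
```

```bash
python3 -m jog '{"commands":[[0,1,15,0,0,0,-0.5],[0,0,25,0,0,0,-0.5],[0,0,25,0,0,0,-0.5],[0,0,15,0,0,0,-0.5],[0,0,10,0,0,0,-0.5],[0,0,10,0,0,0,-0.5],[0,0,8,0,0,0,-0.5],[0,0,5,0,0,0,-0.5],[0,0,0,0,0,0,-0.5],[0,0,0,0,0,0,-0.5]]}' >/dev/null; python3 go.py wR:.054
```

```text
t 16.3 pos [ 0.5356 -0.2147  0.0596] phi 0.4698 down [ 4.e-04 -0.e+00 -1.e+00] w 0.0347 ff 40.0705032114638 F [ 0.5 -0.1 -0.8]
rotvec to nominal [ 0.0002 -0.0003 -0.0002]
wR:.054 tool mm [-0.3 -0.4  5.6]
```

```bash
python3 -m jog '{"commands":[[0,0,3,0,0,0,-0.5],[0,0,3,0,0,0,-0.5],[0,0,0,0,0,0,-0.5],[0,0,0,0,0,0,-0.1],[0,0,0,0,0,0,0.1],[0,0,0,0,0,0,0.3],[0,0,0,0,0,0,0.4],[0,0,0,0,0,0,0.4],[0,0,-20,0,0,0,0.4],[0,0,-40,0,0,0,0.4]]}' >/dev/null
python3 -m jog '{"commands":[[0,0,-30,0,0,0,0.4],[0,0,-25,0,0,0,0.4],[0,0,0,0,0,0,0.4],[0,0,0,0,0,0,0.4],[0,0,0,0,0,0,0.4],[0,0,0,0,0,0,0.4],[0,0,0,0,0,0,0.4],[0,0,0,0,0,0,0.4],[0,0,0,0,0,0,0.4],[0,0,0,0,0,0,0.4]]}' >/dev/null; python3 go.py bG:.17
```

```text
t 18.3 pos [ 0.5354 -0.2147  0.1682] phi 0.4698 down [-1.e-04  1.e-04 -1.e+00] w 0.0601 ff 0.0 F [ 0.  -0.6  0.5]
rotvec to nominal [-0.0001  0.0001 -0.0002]
bG:.17 tool mm [ 218.5 -359.4   -1.8]
```

```bash
python3 -m jog '{"commands":[[11,-18,0,0,0,0,0.4],[20,-33,0,0,0,0,0.4],[21,-35,0,0,0,0,0.4],[21,-35,0,0,0,0,0.4],[21,-35,0,0,0,0,0.4],[21,-35,0,0,0,0,0.4],[21,-35,0,0,0,0,0.4],[21,-35,0,0,0,0,0.4],[21,-35,0,0,0,0,0.4],[20,-33,0,0,0,0,0.4]]}' >/dev/null; python3 -m jog '{"commands":[[12,-19,0,0,0,0,0.4],[8,-11,0,0,0,0,0.4],[0,0,0,0,0,0,0.4],[0,0,0,0,0,0,0.4],[0,0,0,0,0,0,0.4],[0,0,0,0,0,0,0.4],[0,0,0,0,0,0,0.4],[0,0,0,0,0,0,0.4],[0,0,0,0,0,0,0.4],[0,0,0,0,0,0,0.4]]}' >/dev/null; python3 go.py bG:.05
```

```text
t 20.3 pos [0.5673 0.204  0.1683] phi 0.4698 down [-0.e+00  1.e-04 -1.e+00] w 0.0597 ff 0.0 F [ 0.2 -0.6 -0.9]
rotvec to nominal [-0.0001  0.     -0.0002]
bG:.05 tool mm [  0.5  -0.4 118.3]
```

```bash
python3 -m jog '{"commands":[[0,0,10,0,0,0,0.4],[0,0,24,0,0,0,0.4],[0,0,24,0,0,0,0.4],[0,0,24,0,0,0,0.4],[0,0,20,0,0,0,0.4],[0,0,14,0,0,0,0.4],[0,0,0,0,0,0,0.4],[0,0,0,0,0,0,-0.5],[0,0,0,0,0,0,-0.5],[0,0,0,0,0,0,-0.5]]}' 40 >/dev/null; python3 go.py bG:.05
python3 -m jog '{"commands":[[0,0,0,0,0,0,-0.5],[0,0,-10,0,0,0,-0.5],[0,0,-20,0,0,0,-0.5],[0,0,-25,0,0,0,-0.5],[0,0,-25,0,0,0,-0.5],[0,0,-25,0,0,0,-0.5],[0,0,-15,0,0,0,-0.5],[0,0,0,0,0,0,-0.5],[0,0,0,0,0,0,-0.5],[0,0,0,0,0,0,-0.5]]}' >/dev/null; python3 go.py wG:.17
```

```text
t 21.3 pos [0.5677 0.2043 0.0533] phi 0.4698 down [ 1.4e-03  7.0e-04 -1.0e+00] w 0.0343 ff 40.138296100194566 F [-0.4  0.6  6.8]
rotvec to nominal [ 0.     -0.0015 -0.0002]
bG:.05 tool mm [-0.1 -0.4  3.3]
t 22.3 pos [0.5669 0.204  0.1717] phi 0.4698 down [-1.1e-03 -3.0e-04 -1.0e+00] w 0.0344 ff 40.1064294349635 F [-0.3  0.3 -0.9]
rotvec to nominal [-0.0002  0.0012 -0.0002]
wG:.17 tool mm [-163.5  345.     1.8]
```

```bash
python3 -m jog '{"commands":[[-6,13,0,0,0,0,-0.5],[-12,26,0,0,0,0,-0.5],[-17,36,0,0,0,0,-0.5],[-17,36,0,0,0,0,-0.5],[-17,36,0,0,0,0,-0.5],[-17,36,0,0,0,0,-0.5],[-17,36,0,0,0,0,-0.5],[-17,36,0,0,0,0,-0.5],[-17,36,0,0,0,0,-0.5],[-12,26,0,0,0,0,-0.5]]}' >/dev/null; python3 -m jog '{"commands":[[-9,18,0,0,0,0,-0.5],[-5,10,0,0,0,0,-0.5],[0,0,0,0,0,0,-0.5],[0,0,0,0,0,0,-0.5],[0,0,0,0,0,0,-0.5],[0,0,0,0,0,0,-0.5],[0,0,0,0,0,0,-0.5],[0,0,0,0,0,0,-0.5],[0,0,0,0,0,0,-0.5],[0,0,0,0,0,0,-0.5]]}' >/dev/null; python3 go.py wG:.054
```

```text
t 24.3 pos [ 0.5781 -0.1773  0.1723] phi 0.4698 down [ 0.e+00  1.e-04 -1.e+00] w 0.0349 ff 40.10898792708758 F [-0.7  0.3 -1.7]
rotvec to nominal [-0.0001 -0.0001 -0.0002]
wG:.054 tool mm [ -0.9   0.  118.3]
```

```bash
python3 -m jog '{"commands":[[-1,0,15,0,0,0,-0.5],[0,0,25,0,0,0,-0.5],[0,0,25,0,0,0,-0.5],[0,0,15,0,0,0,-0.5],[0,0,10,0,0,0,-0.5],[0,0,10,0,0,0,-0.5],[0,0,8,0,0,0,-0.5],[0,0,5,0,0,0,-0.5],[0,0,0,0,0,0,-0.5],[0,0,0,0,0,0,-0.5]]}' >/dev/null; python3 go.py wG:.054
```

```text
t 25.3 pos [ 0.5774 -0.1778  0.0596] phi 0.4697 down [ 4.e-04 -0.e+00 -1.e+00] w 0.0347 ff 40.10320036089979 F [0.4 0.1 0.5]
rotvec to nominal [ 0.0002 -0.0003 -0.0003]
wG:.054 tool mm [ 0.  -0.1  5.6]
```

```bash
python3 -m jog '{"commands":[[0,0,3,0,0,0,-0.5],[0,0,3,0,0,0,-0.5],[0,0,0,0,0,0,-0.5],[0,0,0,0,0,0,-0.1],[0,0,0,0,0,0,0.1],[0,0,0,0,0,0,0.3],[0,0,0,0,0,0,0.4],[0,0,0,0,0,0,0.4],[0,0,-20,0,0,0,0.4],[0,0,-40,0,0,0,0.4]]}' >/dev/null
python3 -m jog '{"commands":[[0,0,-30,0,0,0,0.4],[0,0,-25,0,0,0,0.4],[0,0,0,0,0,0,0.4],[0,0,0,0,0,0,0.4],[0,0,0,0,0,0,0.4],[0,0,0,0,0,0,0.4],[0,0,0,0,0,0,0.4],[0,0,0,0,0,0,0.4],[0,0,0,0,0,0,0.4],[0,0,0,0,0,0,0.4]]}' >/dev/null; python3 go.py bY:.17
```

```text
t 27.3 pos [ 0.5772 -0.1778  0.1682] phi 0.4698 down [-1.e-04  1.e-04 -1.e+00] w 0.0599 ff 0.0 F [ 0.2  0.  -0.8]
rotvec to nominal [-0.0001  0.0001 -0.0002]
bY:.17 tool mm [ 219.3 -331.9   -1.7]
```

```bash
python3 -m jog '{"commands":[[11,-17,0,0,0,0,0.4],[20,-31,0,0,0,0,0.4],[21,-32,0,0,0,0,0.4],[21,-32,0,0,0,0,0.4],[21,-32,0,0,0,0,0.4],[21,-32,0,0,0,0,0.4],[21,-32,0,0,0,0,0.4],[21,-32,0,0,0,0,0.4],[21,-32,0,0,0,0,0.4],[20,-30,0,0,0,0,0.4]]}' >/dev/null; python3 -m jog '{"commands":[[12,-18,0,0,0,0,0.4],[9,-12,0,0,0,0,0.4],[0,0,0,0,0,0,0.4],[0,0,0,0,0,0,0.4],[0,0,0,0,0,0,0.4],[0,0,0,0,0,0,0.4],[0,0,0,0,0,0,0.4],[0,0,0,0,0,0,0.4],[0,0,0,0,0,0,0.4],[0,0,0,0,0,0,0.4]]}' >/dev/null; python3 go.py bY:.05; python3 - <<'E'
from plant import robot
import cv2
f=robot.capture("scene")["frame"];cv2.imwrite("pics/s2.png",f)
E
```

```text
t 29.3 pos [0.6222 0.2173 0.1683] phi 0.4698 down [-1.e-04  1.e-04 -1.e+00] w 0.0599 ff 0.0 F [0.6 0.  0.2]
rotvec to nominal [-0.0001  0.     -0.0002]
bY:.05 tool mm [  0.4   0.  118.3]
```

View pics/s2.png

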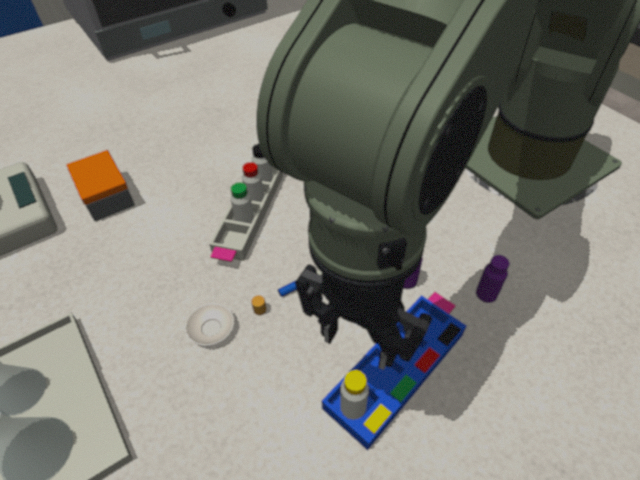

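Black (258,152), red (250,170) and green (239,190) stand upright in the white rack. The pocket beside the tab at (223,254) is free, and yellow is at (355,383).

```bash
python3 -m jog '{"commands":[[0,0,10,0,0,0,0.4],[0,0,24,0,0,0,0.4],[0,0,24,0,0,0,0.4],[0,0,24,0,0,0,0.4],[0,0,20,0,0,0,0.4],[0,0,14,0,0,0,0.4],[0,0,0,0,0,0,0.4],[0,0,0,0,0,0,-0.5],[0,0,0,0,0,0,-0.5],[0,0,0,0,0,0,-0.5]]}' 40 >/dev/null; python3 go.py bY:.05
python3 -m jog '{"commands":[[0,0,0,0,0,0,-0.5],[0,0,-10,0,0,0,-0.5],[0,0,-20,0,0,0,-0.5],[0,0,-25,0,0,0,-0.5],[0,0,-25,0,0,0,-0.5],[0,0,-25,0,0,0,-0.5],[0,0,-15,0,0,0,-0.5],[0,0,0,0,0,0,-0.5],[0,0,0,0,0,0,-0.5],[0,0,0,0,0,0,-0.5]]}' >/dev/null; python3 go.py wY:.17
```

```text
t 30.35 pos [0.6227 0.2176 0.0534] phi 0.4698 down [ 1.5e-03  7.0e-04 -1.0e+00] w 0.0345 ff 39.90641288459301 F [-1.2  0.2  5.6]
rotvec to nominal [ 0.0001 -0.0017 -0.0002]
bY:.05 tool mm [-0.2 -0.   3.4]
t 31.35 pos [0.6218 0.2173 0.1715] phi 0.4698 down [-1.2e-03 -3.0e-04 -1.0e+00] w 0.0344 ff 40.06678201523755 F [ 0.2  1.1 -0.3]
rotvec to nominal [-0.0003  0.0012 -0.0002]
wY:.17 tool mm [-164.2  318.3    1.6]
```

```bash
python3 -m jog '{"commands":[[-6,12,0,0,0,0,-0.5],[-12,24,0,0,0,0,-0.5],[-17,33,0,0,0,0,-0.5],[-17,33,0,0,0,0,-0.5],[-17,33,0,0,0,0,-0.5],[-17,33,0,0,0,0,-0.5],[-17,33,0,0,0,0,-0.5],[-17,33,0,0,0,0,-0.5],[-17,33,0,0,0,0,-0.5],[-12,24,0,0,0,0,-0.5]]}' >/dev/null; python3 -m jog '{"commands":[[-9,17,0,0,0,0,-0.5],[-6,10,0,0,0,0,-0.5],[0,0,0,0,0,0,-0.5],[0,0,0,0,0,0,-0.5],[0,0,0,0,0,0,-0.5],[0,0,0,0,0,0,-0.5],[0,0,0,0,0,0,-0.5],[0,0,0,0,0,0,-0.5],[0,0,0,0,0,0,-0.5],[0,0,0,0,0,0,-0.5]]}' >/dev/null; python3 go.py wY:.054
```

```text
t 33.35 pos [ 0.6199 -0.1403  0.1723] phi 0.4698 down [-1.e-04  1.e-04 -1.e+00] w 0.0346 ff 40.0733565410701 F [-0.7  0.8 -0.4]
rotvec to nominal [-0.0002 -0.     -0.0002]
wY:.054 tool mm [ -0.6   0.3 118.3]
```

```bash
python3 -m jog '{"commands":[[-1,0,15,0,0,0,-0.5],[0,0,25,0,0,0,-0.5],[0,0,25,0,0,0,-0.5],[0,0,15,0,0,0,-0.5],[0,0,10,0,0,0,-0.5],[0,0,10,0,0,0,-0.5],[0,0,8,0,0,0,-0.5],[0,0,5,0,0,0,-0.5],[0,0,0,0,0,0,-0.5],[0,0,0,0,0,0,-0.5]]}' >/dev/null; python3 go.py wY:.054
```

```text
t 34.35 pos [ 0.6192 -0.1409  0.0597] phi 0.4698 down [ 5.e-04  0.e+00 -1.e+00] w 0.0343 ff 40.06744673868525 F [ 0.5  0.3 -0.4]
rotvec to nominal [ 0.0002 -0.0004 -0.0002]
wY:.054 tool mm [0.2 0.2 5.7]
```

Release, rise, and back off toward the robot's right so the cameras have a clear view.

```bash
python3 -m jog '{"commands":[[0,0,3,0,0,0,-0.5],[0,0,3,0,0,0,-0.5],[0,0,0,0,0,0,-0.5],[0,0,0,0,0,0,-0.1],[0,0,0,0,0,0,0.1],[0,0,0,0,0,0,0.3],[0,0,0,0,0,0,0.4],[0,0,0,0,0,0,0.4],[0,0,-20,0,0,0,0.4],[0,0,-40,0,0,0,0.4]]}' >/dev/null
python3 -m jog '{"commands":[[0,0,-30,0,0,0,0.4],[0,0,-40,0,0,0,0.4],[-10,-15,0,0,0,0,0.4],[-20,-30,0,0,0,0,0.4],[-20,-30,0,0,0,0,0.4],[-20,-30,0,0,0,0,0.4],[-20,-30,0,0,0,0,0.4],[-20,-30,0,0,0,0,0.4],[-20,-30,0,0,0,0,0.4],[-10,-15,0,0,0,0,0.4]]}' >/dev/null
python3 -m jog '{"commands":[[-10,-30,0,0,0,0,0.4],[-10,-30,0,0,0,0,0.4],[0,0,0,0,0,0,0.4],[0,0,0,0,0,0,0.4],[0,0,0,0,0,0,0.4],[0,0,0,0,0,0,0.4],[0,0,0,0,0,0,0.4],[0,0,0,0,0,0,0.4],[0,0,0,0,0,0,0.4],[0,0,0,0,0,0,0.4]]}' >/dev/null;python3 go.py; python3 - <<'E'
from plant import robot
import cv2,numpy as np
f=robot.capture("scene")["frame"];g=robot.capture("top")["frame"]
a=cv2.resize(f[110:280,190:320],None,fx=3,fy=3);b=cv2.resize(g[140:270,355:475],None,fx=3,fy=3)
a=cv2.copyMakeBorder(a,0,0,0,0,0);b=cv2.copyMakeBorder(b,0,a.shape[0]-b.shape[0],0,0,cv2.BORDER_CONSTANT)
cv2.imwrite("pics/fin.png",np.hstack([a,b]))
E
```

```text
t 37.35 pos [0.3542 0.0274 0.1833] phi 0.4697 down [-1.e-04  1.e-04 -1.e+00] w 0.0598 ff 0.0 F [-0.8 -0.8  0.1]
rotvec to nominal [-0.0001  0.     -0.0003]
```

View pics/fin.png

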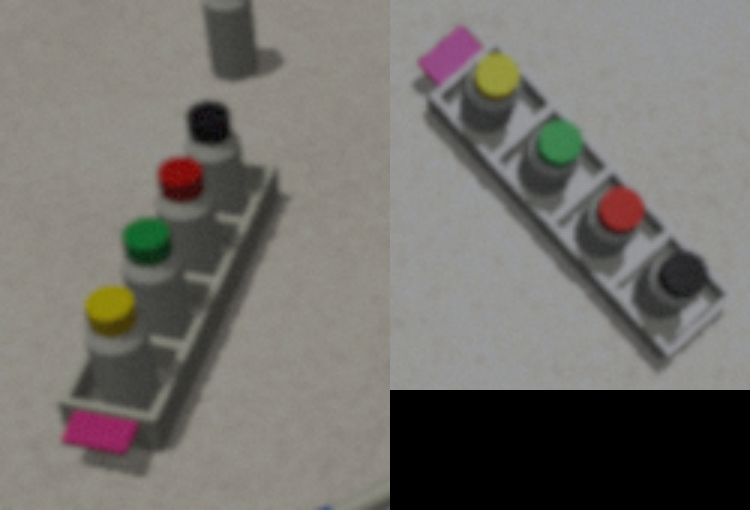

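From the tab: yellow (497,74), green (559,143), red (621,209), black (682,273), all upright, centred and released. I'll check the numbers, then hand in if every one is within tolerance.

```bash
python3 - <<'E'
from h import *
from plant import robot
c=pickle.load(open("top.pkl","rb"));a=.717
M=np.array([[np.cos(a),np.sin(a)],[-np.sin(a),np.cos(a)]])
e=[]
for (u,v),x in zip([(497,74),(559,143),(621,209),(682,273)],(84,28,-28,-84)):
    l=1000*M@(ray(c,355+(u-390)/3-.3,140+v/3-.3,.092)-[.5562,-.1961]);print(x,l.round(1));e.append(np.abs(l-[x,0]).max())
if max(e)<8: print(robot.close_job())
E
```

```text
84 [85.9  1.4]
28 [28.1  2.2]
-28 [-27.6   1.8]
-84 [-81.4   1. ]
the job is handed in; nothing more can be done
None
```

The job is handed in: all four bottles stand upright and released in the white rack, in order yellow, green, red, black from its tab, and each measured within about 3 mm of its pocket centre; the last reading was 37 s into the 118 s limit.

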